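Clamp a bracket to its cork block in a bonding jig

TASK

Clamp up a bracket and its cork block for bonding: lay the loose aluminium bracket flat in the jig's compartment with its long slot over the locating pin, let go of it, then pump the clamp's trigger, never pushing the bar or the jaw themselves, until the pad has pushed the bracket against the cork and the sprung plunger is about half pressed in; never press the plunger fully home, that crushes the cork. Finish while still holding the trigger squeezed towards the grip between the fingers, the plunger still half in, because the coarse ratchet would let the pressure drop; leave the other things on the bench where they are.

Things in the scene. Friction and masses are not known exactly. Their poses are not given: they have to be found in the camera images.
- jig: Bonding jig fixed on the bench: plywood board 370 x 115 x 12 mm. Origin: centre of its underside, z up; +x is the way the clamp pushes. In this frame, mm: grip and trigger at x -135 to -45, then jaw and pad, compartment at x 45 to 160, fence face at x 160. Beside the compartment's rest bar (30 mm wide) fingers may go down to the board's top, z 12.
- nest (a point): Place for the bracket, on top of the rest bar (jig frame 87, 0, 26 mm): a bracket with its origin here and its +x along the jig's +x has the pin in its slot and is 8 mm short of the cork. It may lie up to 10 mm either way along x. Black corner rails guide it: inner faces at y +-24.5, tops at z 36, only at x 48 to 64 and 112 to 160 (jig frame, mm), open between for fingers.
- pin (a point): Top of the round steel locating pin, 6 mm thick, standing in the compartment on the rest bar and 10.5 mm high (jig frame 107.5, 0, 36.5 mm).
- bracket: Loose flat aluminium bracket 80 (x) x 44 (y) x 12 (z) mm, 70 to 140 g, lying on the bench. Origin: centre of its underside. Its long slot (29 x 11 mm, through, lengthwise) is centred 20 mm towards its +x end; two screw holes near the -x end. In the jig the +x end faces the cork; the wrong way round it rides on the pin and is not flat.
- cork_block: Cork block 24 (x) x 44 x 22 mm, already lying right in the compartment against the fence; origin at the centre of its underside. Its face towards the bracket is at about x = 135.5 mm in the jig frame.
- bar_advance (a joint): Advance of the toothed bar and jaw along the jig's +x, m, 0 to 0.088; starts at 0 to 0.025. With the plunger out the pad's face is at x = this - 0.005 in the jig frame. It slides stiffly (3 N), stays where it is left, and a pawl catches it every 6 mm against running back. When the bracket meets the cork its rear edge is at x = 0.055 to 0.056.
- plunger_in (a joint): How far the sprung plunger with the rubber pad (36 wide, 24 mm high, middle 35 mm above the bench) is pressed into the jaw, m: 0 out, 0.012 fully in. Spring 2 N per mm. A red ring on its stem reaches the jaw's barrel at about half.
- trigger_angle (a joint): Trigger lever's angle about its pivot (jig frame x -75, z 80 mm, axis along y), rad: 0 released (leans 0.25 towards +x), 0.5 fully squeezed (leans 0.25 towards the grip). A spring returns it (3 to 4 N at the shoe). While the pawl bites the bar moves 31 mm per rad (about 22 under load); a full squeeze gives 12 mm (the first 8 to 15), then let it right back to bite the next teeth.
- shoe (a point): Middle of the grey finger shoe of the trigger, 10 (x) x 22 (y) x 46 mm, 51 mm from the pivot. The front finger presses on its +x face.
- trigger: Trigger lever of the clamp with its grey shoe; origin on the pivot, axes as the jig's when released, turning with the lever.
- clamp_grip: Black pistol grip fixed to the jig, 17 (x) x 26 (y) x 78 (z) mm, cap 19 x 29; origin at its middle, 122 mm above the bench; top at 163. The rear finger rests on its -x face (jig frame x -117 mm). Over both, grip and trigger measure 60 mm at rest (66 at the trigger's top, 153 mm high), 34 mm squeezed, at 131 mm height. The grip does not give: shift the gripper towards it while squeezing.
- jaw_bar: Toothed steel bar with jaw and plunger, sliding along the jig's x at 22 to 50 mm height; not to be pushed by the robot. Origin at the jig's origin when bar_advance is 0.
- cartridge: Bystander: white paste cartridge with orange cap, 50 x 272 x 50 mm, lying.
- screwdriver: Bystander: red and black screwdriver, 203 x 27 x 27 mm, lying.
- carton_brown: Bystander: brown carton 65 x 110 x 40 mm.
Not all that is in view belongs to the job. Several things have the shape of the bracket; the one meant has the colours described above.

How it is judged (in metres and radians):
On the way, in this order (a step that is already met when the one before it is completed fails the run):
1. the bracket lies flat in the compartment, slot over the pin, and is let go (x of bracket in the frame of jig between 0.0745 and 0.0995 m and y of bracket in the frame of jig between -0.004 and 0.004 m and z of bracket in the frame of jig between 0.0245 and 0.028 m and angle between bracket's own z axis and vertical below 0.05 rad and angle between the x axis of bracket and the x axis of jig, either way round below 0.1 rad and contact force between the fingers and bracket below 0.5 N), for 0.2 s.
2. the pumped pad touches the bracket and presses it against the cork (contact force between jaw_bar and bracket above 1 N and contact force between bracket and cork_block above 1 N), for 0.1 s.
At the end, for the whole second after the job is handed in: The bracket lies flat, slot over the pin, pressed on the cork (over 2 N); the plunger is 3 to 9 mm in, at rest; the trigger is off its rest stop (over 0.04 rad), squeezed between the fingers: over 2 N on the shoe, over 1 N on the grip (x of bracket in the frame of jig between 0.0745 and 0.0995 m and y of bracket in the frame of jig between -0.004 and 0.004 m and z of bracket in the frame of jig between 0.0245 and 0.028 m and angle between bracket's own z axis and vertical below 0.05 rad and angle between the x axis of bracket and the x axis of jig, either way round below 0.1 rad and value of joint plunger_in between 0.003 and 0.009 m and contact force between bracket and cork_block above 2 N and value of joint trigger_angle above 0.04 rad and contact force between the fingers and trigger above 2 N and contact force between the fingers and clamp_grip above 1 N and velocity of joint bar_advance below 0.002 m/s and linear speed of bracket below 0.005 m/s); the arm keeps its last pose, push and grip.
It fails at once if the plunger is pressed fully home and crushes the cork (more than 11.2 mm) (value of joint plunger_in above 0.0112 m).
It fails at once if the robot pushes the bar, the jaw or the plunger itself (more than 2 N) (contact force between any of the arm, the fingers and jaw_bar above 2 N).
It fails at once if another thing on the bench is moved by more than 3 cm (distance of any of cartridge, screwdriver, carton_brown from where it was at the start of the episode above 0.03 m).
It also fails if it takes over 67 s, if anything falls off the work surface, if the arm or the gripper's body presses on something with over 40 N, if the wrist force passes 120 N, or if a joint passes its speed limit or range.

ROBOT

A 6-joint arm with a two-finger parallel gripper is mounted at the origin on a cart in front of the work surface, level with it; the furniture and walls round the work are solid. World frame = base frame: x ahead of the robot, y to its left, z up, the work surface at z = 0. Lengths are in mm, angles in rad, forces in N, time in s.
With the tool pointing down it reaches from about 425 to 950 mm from the base axis. Payload 14.7 kg.
Tool frame: the origin (TCP) lies on the centre line of the jaws, within the pads' length; the fingertips stand 8 mm ahead of it and the grasp point (between the pads) lies 11 mm behind it; z points along the fingers, y is the direction in which the jaws open and shut (so a half turn about z gives the same grasp; the last joint's range is limited). The gripper opens to 85 mm and grips with 20 to 120 N. Pads are 22 mm wide; open, the fingers measure 114 mm over their backs; the gripper's body (76 mm by 85 mm) begins 54 mm behind the grasp point. The pads swing forward as they close: fully open they stand 13 mm farther back than shut.
Start: joints at [1.18, 0.48, 1.596, -0, 1.065, -0.047], TCP at [219.069, 611.965, 239.297] pointing down, gripper open.
Joint ranges: [-2.75, 2.75], [-0.82, 2.05], [0.23, 2.67], [-1.56, 4.7], [0.09, 2.69], [-2.92, 2.92]. Speed limits (rad/s): [1.89, 1.89, 2.39, 3.01, 3.01, 3.01].

INTERFACE

Orientations are given as a unit quaternion [x, y, z, w].
In Python, from cell import r, snapshot gives the robot as it stands. The module is installed in compiled form; this text tells all that it offers.
- The arm moves only by the tool play_rows, never from a script. Its argument "series" is a list that holds one entry, the list of rows, each a list of 7 numbers: the turn, a rotation vector about the tool's x, y, z in degrees, then the shift along the tool's x, y, z in mm, then the closure in counts, from 0 (fully open) to 255 (shut). A call has 1 to 5 rows; each row shifts and turns the commanded pose from where the row before left it, along the tool's axes as they then stand; what a row does not reach is not made up. A row lasts 1/10 s, in which the tool goes at most 50 mm and 8.59 degrees, less where a joint would pass 70% of its speed; a pose out of reach is approached as far as the arm can. A call with a gripper value outside its range is refused whole. The fingers move at their own pace and stop on an object; "newtons" is the grip in N (left out, the last holds). Time passes only in rows, so rows that do not move let the fingers close. It gives the time, the measured TCP pose, the force and the opening at its end, in the units of the state.
- r.observe(): the state, without advancing time (a new reading comes with each control period).
- snapshot(name): name is "side" or "top" or "wrist"; returns a dict with "frame" (420x560x3 uint8, red, green, blue), "depth" (420x560 float32, mm along the optical axis (not along the pixel's ray), 0 where there is no reading), "fovy" (degrees; the focal length in pixels is half the picture's height over the tangent of half this angle, whatever the lens; pixels are square), "cx", "cy" (the principal point, pixels), "extrinsics" (4x4, takes a point from camera to world coordinates). Camera axes: x right, y down, z forward; pixel columns grow to the right and rows downward; lengths in mm; the calibration is good to about 2 mm. A picture is of the moment at which its call begins.
- r.close_job(): hands the job in, once; it reports no verdict.
The state is a dict: "t": time; "joint_pos": joint angles; "joint_vel": joint speeds; "effort": joint torques, N m; "ee_pos": TCP position; "eef_rot": TCP orientation; "contact_force": force on the tool from outside, world axes, zero at the start; "wrist_torque": the same for the moment, N m; "opening": finger opening in mm.
Only numpy, scipy, OpenCV 4.12 (cv2) and the standard library are available. Lean on these libraries where they do the work, as an engineer would, in place of code of your own. Each camera call takes 0.05 s, during which the arm holds its last target.

## Working session

There is one attempt and no reset: what is moved stays moved. The work goes in short steps, Python scripts to look and compute and a tool call to move; the robot and the scene stay as the last step left them, time stands still between calls to the robot, and variables do not carry over. Pictures are saved under pics/ and viewed, and the job is handed in when it is done.

Besides the shell and the picture viewer there is one more tool, called after ">>>" by a JSON object that holds its "name" and its "arguments", one argument or row to a line. play_rows: Moves the arm, as the interface text tells. Its arguments: {"type":"object","properties":{"series":{"type":"array"},"newtons":{"type":"number"}},"required":["series"]}

```bash
mkdir -p pics; ls; python3 - <<'E'
from cell import r, snapshot
import cv2, pickle
print(r.observe())
d={}
for n in ["side","top","wrist"]:
    s=snapshot(n); d[n]=s
    cv2.imwrite(f"pics/{n}0.png",s["frame"][:,:,::-1])
    print(n,s["fovy"],s["cx"],s["cy"],s["extrinsics"].round(3).tolist())
pickle.dump(d,open("s0.pkl","wb"))
E
```

```text
pics
{'t': 0.0, 'joint_pos': array([ 1.18041969e+00,  4.80800424e-01,  1.59685276e+00,  3.39840884e-05,
        1.06512824e+00, -4.65817734e-02]), 'joint_vel': array([ 0.00080118,  0.00097892, -0.00054424,  0.00035314, -0.00136467,
       -0.00025731]), 'effort': array([ 5.22478458e-04, -9.50649047e+01, -4.30195141e+01, -1.78322016e-04,
        1.22688152e-02,  8.72147257e-05]), 'ee_pos': array([218.89753466, 611.6091934 , 238.70064936]), 'eef_rot': array([ 1.71060209e-01,  9.85260398e-01, -5.77034608e-04, -1.43337501e-04]), 'contact_force': array([-0.34702949, -0.36704523,  0.06609376]), 'wrist_torque': array([-0.03155419, -0.01315811, -0.01119332]), 'opening': 85.13470007421563}
side 53.943055128609195 283.9074540566135 206.0476030877597 [[-0.999, -0.044, 0.028, 525.02], [-0.045, 0.442, -0.896, 771.108], [0.027, -0.896, -0.444, 574.672], [0.0, 0.0, 0.0, 1.0]]
top 44.09059037715677 288.2701566635213 218.4701688099919 [[-0.014, -0.994, 0.111, 394.959], [-1.0, 0.014, 0.001, -211.985], [-0.003, -0.111, -0.994, 1465.427], [0.0, 0.0, 0.0, 1.0]]
wrist 70.00005459291359 279.26153321797534 207.06430351548806 [[0.337, 0.905, 0.26, 153.172], [0.941, -0.324, -0.094, 634.756], [-0.0, 0.276, -0.961, 373.64], [0.0, 0.0, 0.0, 1.0]]
```

View pics/side0.png

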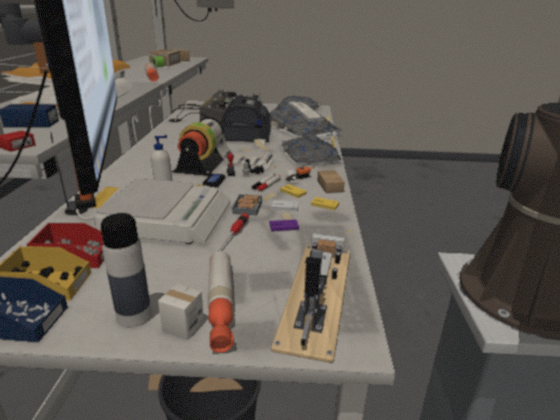

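View pics/top0.png

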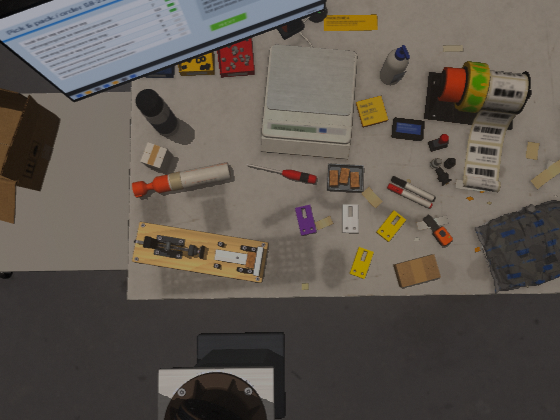

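View pics/wrist0.png

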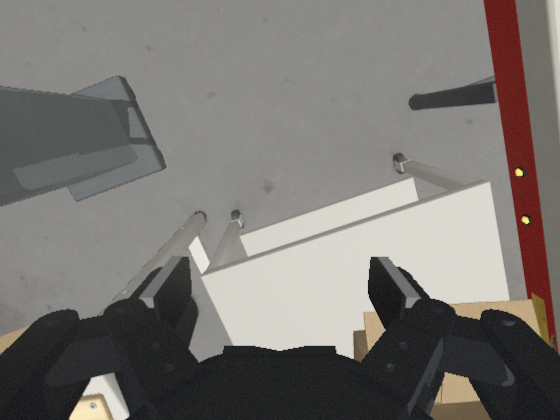

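```bash
cat > h.py <<'E'
import numpy as np, cv2
def K(s):
    f=210/np.tan(np.radians(s["fovy"]/2)); return f
def ray(s,u,v):
    f=K(s); d=np.array([(u-s["cx"])/f,(v-s["cy"])/f,1.0]); E=s["extrinsics"]
    return E[:3,3],E[:3,:3]@d
def onz(s,u,v,z):
    o,d=ray(s,u,v); return o+d*(z-o[2])/d[2]
def dep(s,u,v):
    o,d=ray(s,u,v); return o+d*s["depth"][int(round(v)),int(round(u))]
def proj(s,p):
    E=s["extrinsics"]; c=E[:3,:3].T@(np.asarray(p,float)-E[:3,3]); f=K(s)
    return np.array([s["cx"]+f*c[0]/c[2], s["cy"]+f*c[1]/c[2]])
def crop(s,u0,v0,u1,v1,k,fn):
    c=s["frame"][v0:v1,u0:u1,::-1]; cv2.imwrite(fn,cv2.resize(c,None,fx=k,fy=k,interpolation=cv2.INTER_CUBIC))
E
python3 - <<'E'
import pickle; from h import *
d=pickle.load(open("s0.pkl","rb")); s=d["top"]
crop(s,125,195,285,295,5,"pics/c_jig.png")
crop(s,285,185,445,295,5,"pics/c_br.png")
for n,(u,v) in dict(purple=(305,220),white=(350,218),y1=(390,225),y2=(362,262),bench=(330,280)).items(): print(n,dep(s,u,v).round(1),s["frame"][v,u])
E
```

```text
purple [ 553.4 -257.1    8. ] [ 87  43 103]
white [ 557.2 -384.3    8.3] [163 158 151]
y1 [ 535.3 -495.9   12. ] [165 135   4]
y2 [ 432.8 -414.7    7. ] [164 137   1]
bench [ 383.9 -324.5   -1.1] [102  94  84]
```

View pics/c_jig.png

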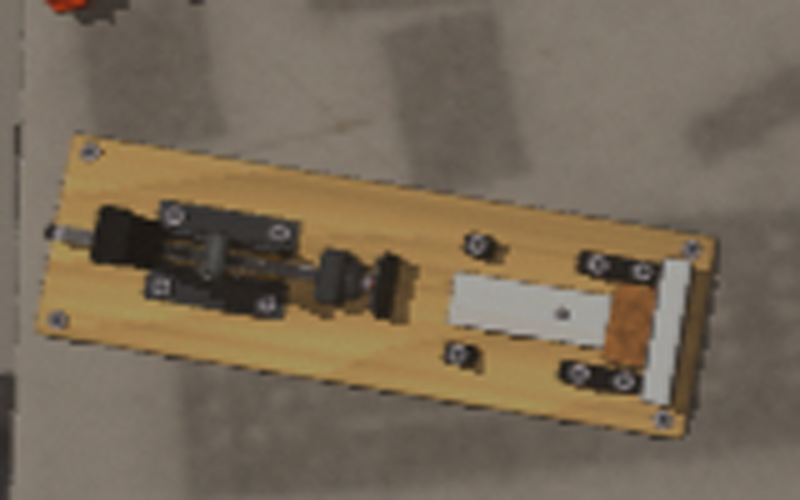

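View pics/c_br.png

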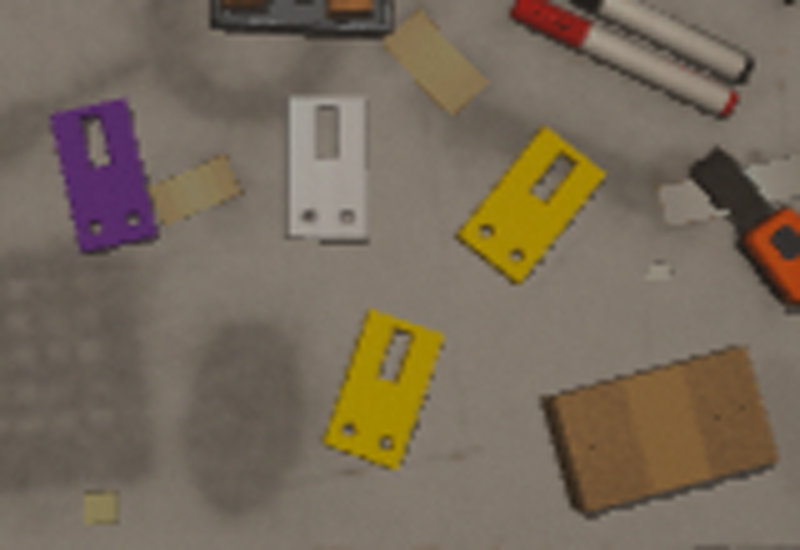

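```bash
python3 - <<'E'
import pickle; from h import *
d=pickle.load(open("s0.pkl","rb")); s=d["top"]; f=s["frame"]
hsv=cv2.cvtColor(f,cv2.COLOR_RGB2HSV)
def rect(m,x0,y0,x1,y1,z,name):
    mm=np.zeros_like(m); mm[y0:y1,x0:x1]=m[y0:y1,x0:x1]
    mm=cv2.morphologyEx(mm,cv2.MORPH_CLOSE,np.ones((5,5)))
    cs,_=cv2.findContours(mm,cv2.RETR_EXTERNAL,cv2.CHAIN_APPROX_NONE)
    c=max(cs,key=cv2.contourArea)
    P=np.array([onz(s,u,v,z)[:2] for u,v in c[:,0,:]],np.float32)
    (cx,cy),(w,h),a=cv2.minAreaRect(P); b=cv2.boxPoints(((cx,cy),(w,h),a))
    e=b[1]-b[0]; e2=b[2]-b[1]; L=e if np.linalg.norm(e)>np.linalg.norm(e2) else e2
    print(name,"c",round(cx,1),round(cy,1),"size",round(w,1),round(h,1),"long dir deg",round(np.degrees(np.arctan2(L[1],L[0])),2), "n",len(P))
    cen=[np.array(proj(s,(cx,cy,z)))]; print(cen)
wood=cv2.inRange(hsv,(8,90,70),(28,255,255))
rect(wood,125,210,275,290,12,"board")
al=((f.min(2)>135)&(hsv[:,:,1]<40)).astype(np.uint8)*255
rect(al,335,195,368,240,12,"bracket")
rect(al,212,245,250,270,26,"restbar")
rect(al,250,240,268,280,40,"fence")
# depths
for n,(u,v) in dict(board=(160,232),fence=(258,260),rest=(225,256),grip=(148,242),cork=(251,260)).items(): print(n,dep(s,u,v).round(1))
E
```

```text
board c 468.0 39.3 size 368.4 114.7 long dir deg 79.94 n 334
[array([199.79840319, 251.65412315])]
bracket c 556.9 -383.9 size 39.6 74.2 long dir deg -1.49 n 80
[array([350.01936232, 217.96401199])]
restbar c 452.7 -48.3 size 86.2 27.7 long dir deg 79.77 n 78
[array([230.49471835, 256.49305464])]
fence c 439.2 -124.4 size 12.7 77.7 long dir deg -9.96 n 61
[array([257.69071065, 260.82616146])]
board [525.  151.8  11.4]
fence [ 441.1 -125.9   49.9]
rest [454.5 -32.5  21.5]
grip [486.7 144.1 161.8]
cork [ 441.6 -106.5   45.2]
```

```bash
python3 - <<'E'
import pickle; from h import *
d=pickle.load(open("s0.pkl","rb")); s=d["top"]
v,u=np.nonzero(s["depth"]>0); f=K(s)
z=s["depth"][v,u]; P=np.stack([(u-s["cx"])/f*z,(v-s["cy"])/f*z,z],1)@s["extrinsics"][:3,:3].T+s["extrinsics"][:3,3]
for lo,hi in((60,120),(120,250),(250,900)):
  m=(P[:,2]>lo)&(P[:,2]<hi)&(P[:,0]>300)
  q=P[m]; 
  print(lo,hi,m.sum())
  for y0 in range(-600,700,100):
    k=q[(q[:,1]>=y0)&(q[:,1]<y0+100)]
    if len(k): print(y0,k.min(0).round(),k.max(0).round())
E
```

```text
60 120 9136
-600 [ 946. -543.   60.] [1014. -500.  120.]
-500 [ 947. -500.   60.] [1019. -400.  120.]
-400 [ 764. -400.   60.] [1034. -300.   79.]
-300 [ 771. -300.   60.] [1106. -200.  119.]
-200 [ 462. -200.   60.] [1093. -111.   91.]
-100 [1034.  -15.   64.] [1034.  -15.   64.]
0 [468.  90.  60.] [487.  98.  64.]
100 [468. 101.  60.] [854. 191. 120.]
120 250 4205
-600 [ 954. -531.  120.] [1001. -501.  177.]
-500 [ 967. -499.  120.] [ 998. -490.  124.]
-300 [1061. -252.  121.] [1083. -209.  155.]
0 [469.  91. 145.] [487. 100. 156.]
100 [470. 101. 120.] [866. 165. 227.]
250 900 19565
-400 [1000. -301.  340.] [1002. -300.  381.]
-300 [ 962. -300.  333.] [1002. -200.  450.]
-200 [ 925. -200.  334.] [ 965. -100.  520.]
-100 [ 889. -100.  331.] [930.  -0. 587.]
0 [851.   0. 333.] [892. 100. 656.]
100 [815. 100. 331.] [856. 200. 704.]
200 [792. 200. 332.] [831. 272. 704.]
```

>>> {"name": "play_rows", "arguments": {
  "series": [
    [[0, 0, -6, 0, 0, 0, 0], [0, 0, -6, 0, 0, 0, 0], [0, 0, -6.2, -30, -35, 0, 0], [0, 0, 0, -32, -38, 0, 0], [0, 0, 0, -32, -38, 0, 0]]
  ],
  "newtons": 40
}}

```text
t: 0.65
ee_pos: [306.4, 494.2, 239.0]
eef_rot: [0.012, 1.0, -0.0, -0.0]
contact_force: [0.3, 0.5, -0.4]
opening: 85.2
```

>>> {"name": "play_rows", "arguments": {
  "series": [
    [[0, 0, 0, -26, -42, 0, 0], [0, 0, 0, -26, -42, 0, 0], [0, 0, 0, -26, -42, 0, 0], [0, 0, 0, -26, -42, 0, 0], [0, 0, 0, -26, -42, 0, 0]]
  ]
}}

```text
t: 1.15
ee_pos: [431.1, 280.5, 239.3]
eef_rot: [0.013, 1.0, 0.0, 0.0]
contact_force: [1.5, 0.2, 0.2]
opening: 85.4
```

>>> {"name": "play_rows", "arguments": {
  "series": [
    [[0, 0, 0, -26, -42, 0, 0], [0, 0, 0, -26, -42, 0, 0], [0, 0, 0, -26, -42, 0, 0], [0, 0, 0, -26, -42, 0, 0], [0, 0, 0, -14, -46, 0, 0]]
  ]
}}

```text
t: 1.65
ee_pos: [544.6, 63.4, 239.3]
eef_rot: [0.013, 1.0, 0.0, 0.0]
contact_force: [0.8, -0.3, 0.6]
opening: 85.6
```

>>> {"name": "play_rows", "arguments": {
  "series": [
    [[0, 0, 0, 0, -48, 0, 0], [0, 0, 0, 0, -48, 0, 0], [0, 0, 0, 0, -48, 0, 0], [0, 0, 0, 0, -48, 0, 0], [0, 0, 0, 0, -48, 0, 0]]
  ]
}}

```text
t: 2.15
ee_pos: [536.2, -176.6, 239.3]
eef_rot: [0.013, 1.0, 0.0, -0.0]
contact_force: [0.7, 0.2, 0.4]
opening: 85.7
```

>>> {"name": "play_rows", "arguments": {
  "series": [
    [[0, 0, 0, -5, -45, 0, 0], [0, 0, 0, -5, -45, 0, 0], [0, 0, 0, -5, -45, 15, 0], [0, 0, 0, -6, -45, 20, 0], [0, 0, 0, -5, -26, 25, 0]]
  ]
}}

```text
t: 2.65
ee_pos: [557.4, -385.0, 179.1]
eef_rot: [0.014, 1.0, -0.001, 0.001]
contact_force: [0.9, -0.6, -0.5]
opening: 85.4
```

>>> {"name": "play_rows", "arguments": {
  "series": [
    [[0, 0, 0, 0, 0, 0, 0], [0, 0, 0, 0, 0, 0, 0]]
  ]
}}

```text
t: 2.85
ee_pos: [556.6, -381.2, 178.3]
eef_rot: [0.014, 1.0, 0.001, -0.001]
contact_force: [-0.2, 0.3, -0.1]
opening: 85.2
```

```bash
python3 - <<'E'
from cell import r, snapshot
import pickle; from h import *
s=snapshot("wrist"); pickle.dump((s,r.observe()),open("s1.pkl","wb"))
cv2.imwrite("pics/w1.png",s["frame"][:,:,::-1]); print(r.observe()["ee_pos"], s["extrinsics"].round(3).tolist())
E
```

```text
[ 557.10338952 -380.7293946   179.32479552] [[0.027, 0.961, 0.275, 486.913], [1.0, -0.027, -0.005, -380.157], [0.002, 0.275, -0.961, 313.344], [0.0, 0.0, 0.0, 1.0]]
```

View pics/w1.png

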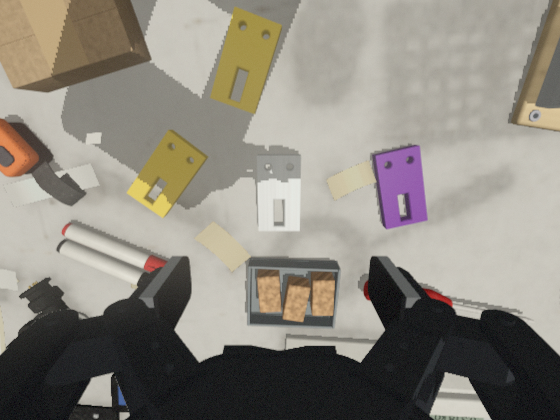

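The aluminium bracket is at (279,193) px, half in the arm's shadow, slot to the lower end (world +x); purple is at (400,187) and the yellows at (167,173) and (246,60).

```bash
python3 - <<'E'
import pickle; from h import *
s,o=pickle.load(open("s1.pkl","rb")); 
crop(s,235,135,325,245,5,"pics/c1.png")
D=s["depth"]; f=K(s)
v,u=np.mgrid[130:250,230:330]; z=D[130:250,230:330]
C=np.stack([(u-s["cx"])/f*z,(v-s["cy"])/f*z,z],-1)@s["extrinsics"][:3,:3].T+s["extrinsics"][:3,3]
print(np.percentile(C[...,2],[5,30,50,70,95]).round(1))
m=((C[...,2]>6)&(C[...,2]<20)).astype(np.uint8)
m=cv2.morphologyEx(m,cv2.MORPH_OPEN,np.ones((3,3)))
n,l,st,_=cv2.connectedComponentsWithStats(m); k=1+np.argmax(st[1:,4]); m=(l==k).astype(np.uint8)
c,_=cv2.findContours(m,cv2.RETR_EXTERNAL,cv2.CHAIN_APPROX_NONE); c=max(c,key=cv2.contourArea)[:,0,:]
P=np.array([onz(s,a+230,b+130,12)[:2] for a,b in c],np.float32)
R=cv2.minAreaRect(P); print(R, [proj(s,(x,y,12)).round(1).tolist() for x,y in cv2.boxPoints(R)])
E
```

```text
[-0.6  0.2  0.7  1.6 13. ]
((558.8670043945312, -382.0917053222656), (44.06787872314453, 79.41561126708984), 88.41191101074219) [[256.5, 155.0], [258.1, 230.0], [299.3, 230.0], [300.8, 155.0]]
```

View pics/c1.png

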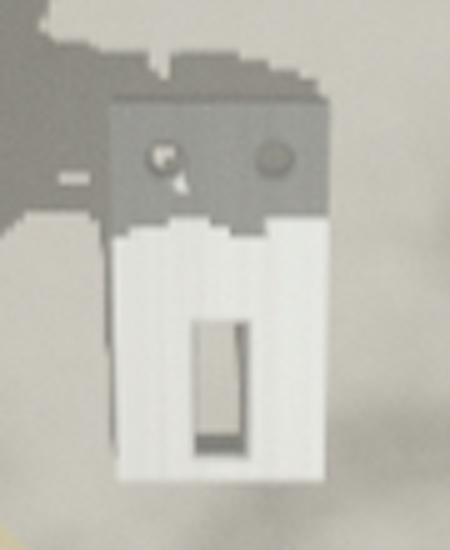

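>>> {"name": "play_rows", "arguments": {
  "series": [
    [[0, 0, 0, -2, -1, 45, 0], [0, 0, 0, 0, 0, 45, 0], [0, 0, 0, 0, 0, 45, 0], [0, 0, 0, 0, 0, 25, 0], [0, 0, 0, 0, 0, 8, 0]]
  ]
}}

```text
t: 3.4
ee_pos: [558.5, -380.3, 9.7]
eef_rot: [0.012, 1.0, 0.001, -0.001]
contact_force: [0.2, 0.5, -0.4]
opening: 85.6
```

>>> {"name": "play_rows", "arguments": {
  "series": [
    [[0, 0, 0, 0, 0, 0, 0], [0, 0, 0, 0, 0, 0, 60], [0, 0, 0, 0, 0, 0, 90], [0, 0, 0, 0, 0, 0, 110], [0, 0, 0, 0, 0, 0, 130]]
  ]
}}

```text
t: 3.9
ee_pos: [559.9, -382.8, 12.9]
eef_rot: [0.013, 1.0, -0.001, 0.001]
contact_force: [-1.0, 1.4, 12.0]
opening: 42.4
```

>>> {"name": "play_rows", "arguments": {
  "series": [
    [[0, 0, 0, 0, 0, 0, 150], [0, 0, 0, 0, 0, 0, 160], [0, 0, 0, 0, 0, 0, 160], [0, 0, 0, 0, 0, 0, 160], [0, 0, 0, 0, 0, 0, 160]]
  ]
}}

```text
t: 4.4
ee_pos: [559.9, -382.8, 12.9]
eef_rot: [0.013, 1.0, -0.001, 0.001]
contact_force: [-1.7, 1.4, 12.8]
opening: 42.5
```

>>> {"name": "play_rows", "arguments": {
  "series": [
    [[0, 0, 0, 0, 0, -20, 160], [0, 0, 0, 0, 0, -35, 160], [0, 0, 8.2, 0, 0, -35, 160], [0, 0, 8.2, 0, 0, -35, 160], [0, 0, 8.2, 0, 0, -30, 160]]
  ]
}}

```text
t: 4.9
ee_pos: [559.4, -382.5, 168.8]
eef_rot: [0.229, 0.973, -0.0, 0.001]
contact_force: [0.0, 0.0, -1.6]
opening: 42.0
```

>>> {"name": "play_rows", "arguments": {
  "series": [
    [[0, 0, 8.2, 0, 0, 0, 160], [0, 0, 8.2, 0, 0, 0, 160], [0, 0, 8.2, 0, 0, 0, 160], [0, 0, 8.2, 0, 0, 0, 160], [0, 0, 8.2, 0, 0, 0, 160]]
  ]
}}

```text
t: 5.4
ee_pos: [559.2, -382.3, 166.8]
eef_rot: [0.555, 0.832, -0.0, 0.0]
contact_force: [-0.6, -1.0, -1.4]
opening: 42.4
```

>>> {"name": "play_rows", "arguments": {
  "series": [
    [[0, 0, 8.2, 0, 0, 0, 160], [0, 0, 8.2, 0, 0, 0, 160], [0, 0, 8.2, 0, 0, 0, 160], [0, 0, 8.2, 0, 0, 0, 160], [0, 0, 0, 0, 0, 0, 160]]
  ]
}}

```text
t: 5.9
ee_pos: [559.1, -382.3, 166.7]
eef_rot: [0.766, 0.642, 0.0, 0.0]
contact_force: [-0.4, 0.5, -1.5]
opening: 42.4
```

>>> {"name": "play_rows", "arguments": {
  "series": [
    [[0, 0, 0, 39, -20.4, 0, 160], [0, 0, 0, 39, -20.4, 0, 160], [0, 0, 0, 39, -20.4, 0, 160], [0, 0, 0, 39, -20.4, 0, 160], [0, 0, 0, 39, -20.4, 0, 160]]
  ]
}}

```text
t: 6.4
ee_pos: [491.5, -171.3, 166.7]
eef_rot: [0.764, 0.645, 0.0, 0.0]
contact_force: [0.7, 0.2, -1.5]
opening: 42.4
```

>>> {"name": "play_rows", "arguments": {
  "series": [
    [[0, 0, 0, 39, -20.4, 0, 160], [0, 0, 0, 39, -20.4, 0, 160], [0, 0, 0, 39, -20.4, 0, 160], [0, 0, 0, 0, 0, 0, 160], [0, 0, 0, 0, 0, 0, 160]]
  ]
}}

```text
t: 6.9
ee_pos: [452.2, -46.2, 166.8]
eef_rot: [0.764, 0.646, 0.0, 0.0]
contact_force: [0.3, -0.0, -1.4]
opening: 42.3
```

```bash
python3 - <<'E'
from cell import r, snapshot
import pickle; from h import *
s=snapshot("wrist"); t=snapshot("top"); pickle.dump((s,t,r.observe()),open("s2.pkl","wb"))
cv2.imwrite("pics/w2.png",s["frame"][:,:,::-1]); print(r.observe()["ee_pos"],r.observe()["eef_rot"])
crop(t,125,195,285,295,5,"pics/t2.png")
E
```

```text
[452.79903743 -47.45015461 166.62141457] [7.64751829e-01 6.44324691e-01 3.17821162e-04 4.80364833e-04]
```

View pics/w2.png

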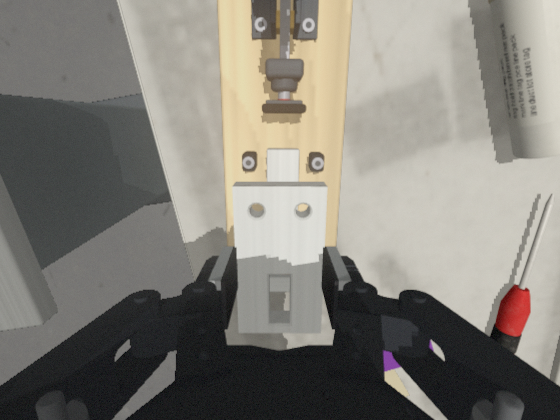

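View pics/t2.png

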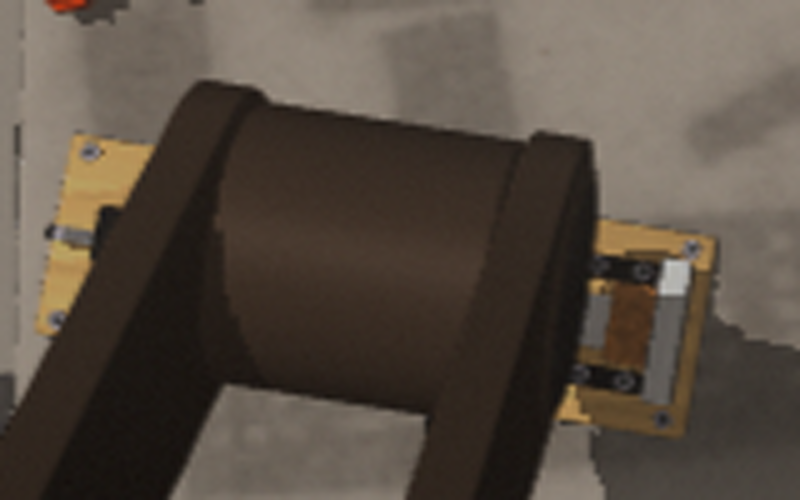

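```bash
python3 - <<'E'
import pickle; from h import *
s,t,o=pickle.load(open("s2.pkl","rb"))
f=s["frame"].astype(int)
hsv=cv2.cvtColor(s["frame"],cv2.COLOR_RGB2HSV)
th=np.radians(-100.06); ex=np.array([np.cos(th),np.sin(th)]); ey=np.array([-ex[1],ex[0]]); J=np.array([468,39.3])
def jig(p): d=p[:2]-J; return np.array([d@ex,d@ey])
crop(s,210,90,350,340,3,"pics/c2.png")
# board edges: first/last wood pixel per row
wood=cv2.inRange(hsv,(8,60,60),(30,255,255))
L=[];Rr=[]
for v in range(20,230,6):
    c=np.nonzero(wood[v,200:360])[0]+200
    L.append(jig(onz(s,c.min(),v,12))); Rr.append(jig(onz(s,c.max(),v,12)))
for E in(L,Rr):
    E=np.array(E); k=np.abs(E[:,1]-np.median(E[:,1]))<3; p=np.polyfit(E[k,0],E[k,1],1); print("edge slope deg",np.degrees(p[0]).round(2),"y@0",p[1].round(2),"y@60",np.polyval(p,60).round(2),k.sum())
for v in(152,160,170,178):
    g=(hsv[v,225:345,1]<40)&(f[v,225:345].min(1)>120); c=np.nonzero(g)[0]+225
    print("rest",v,c.min(),c.max(),jig(onz(s,260,v,26)), [ (jig(onz(s,x,v,26))[1]).round(1) for x in c])if 0 else print("rest",v,c.tolist()[:1],c.tolist()[-1:],)
    cc=c[(c>258)&(c<308)]; print([jig(onz(s,x,v,26)).round(1) for x in(cc.min(),cc.max())])
for n,u,v,z in(("pegL",249,161,36),("pegR",317,161,36)): print(n,jig(onz(s,u,v,z)).round(1))
# bracket
for v in(187,195,225,240):
    g=(hsv[v,215:345,1]<40)&(f[v,215:345].min(1)>110); c=np.nonzero(g)[0]+215
    print("br",v,c.min(),c.max(),[jig(onz(s,x,v,165.7)).round(1) for x in(c.min(),c.max())])
print("rear edge",jig(onz(s,280,183,165.7)),"front",jig(onz(s,280,333,165.7)))
print("pad face", jig(onz(s,284,112,47)))
print("tcp",jig(o["ee_pos"]))
E
```

```text
edge slope deg -0.01 y@0 -53.58 y@60 -53.59 35
edge slope deg -0.15 y@0 58.69 y@60 58.54 35
rest 152 [267] [344]
[array([ 44.5, -11.6]), array([44.3, 17.4])]
rest 160 [243] [344]
[array([ 51.7, -11.7]), array([51.5, 16.7])]
rest 170 [267] [344]
[array([ 60.9, -11.7]), array([60.7, 16.9])]
rest 178 [267] [344]
[array([ 68.4, -11.7]), array([68.2, 17.1])]
pegL [ 51.5 -27.2]
pegR [51.  32.9]
br 187 215 344 [array([ 46.9, -30.3]), array([46.4, 29.4])]
br 195 215 344 [array([ 50.7, -30.5]), array([50.2, 29.6])]
br 225 215 344 [array([ 65.6, -31.3]), array([65. , 30.6])]
br 240 215 344 [array([ 73.3, -31.7]), array([72.8, 31.2])]
rear edge [44.78811254 -0.26725941] front [126.62318539   0.49714516]
pad face [10.29678278  3.01735659]
tcp [88.07169757  0.18620902]
```

View pics/c2.png

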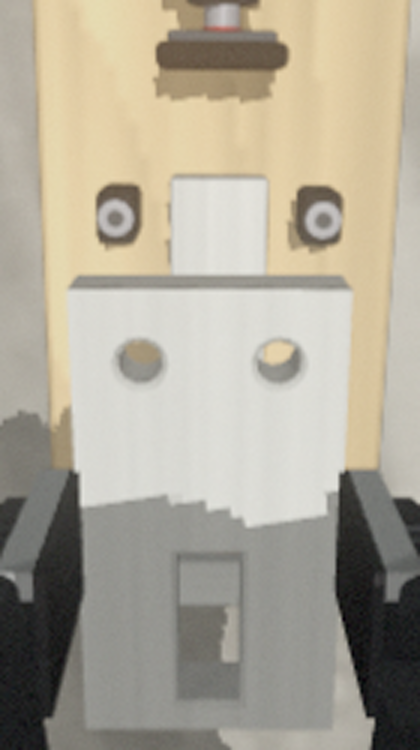

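>>> {"name": "play_rows", "arguments": {
  "series": [
    [[0, 0, 0, 0, 2, 30, 160], [0, 0, 0, 0, 0, 40, 160], [0, 0, 0, 0, 0, 35, 160], [0, 0, 0, 0, 0, 0, 160], [0, 0, 0, 0, 0, 0, 160]]
  ]
}}

```text
t: 7.5
ee_pos: [454.1, -48.0, 61.4]
eef_rot: [0.766, 0.643, -0.001, -0.001]
contact_force: [1.0, -0.1, -0.2]
opening: 42.1
```

```bash
python3 - <<'E'
from cell import r, snapshot
import pickle; from h import *
s=snapshot("wrist"); o=r.observe(); pickle.dump((s,o),open("s3.pkl","wb"))
print(o["ee_pos"],o["eef_rot"])
crop(s,190,60,370,345,2.7 and 2,"pics/w3.png")
S=snapshot("side"); crop(S,270,220,360,360,5,"pics/sd3.png")
E
```

```text
[454.76822026 -47.94421006  62.25008461] [7.65581908e-01 6.43338367e-01 1.73775853e-04 2.39023923e-04]
```

View pics/w3.png

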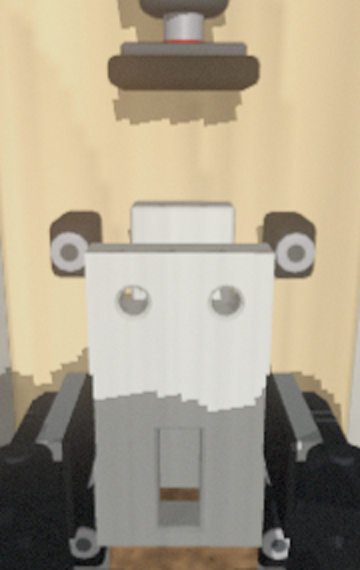

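View pics/sd3.png

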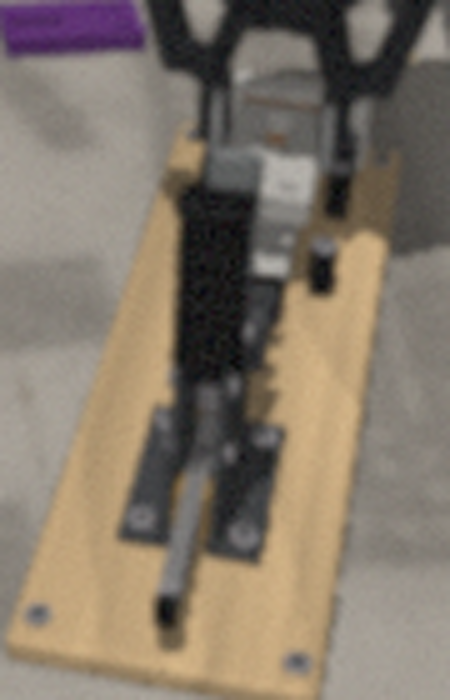

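>>> {"name": "play_rows", "arguments": {
  "series": [
    [[0, 0, 0, 0, 0.9, 6, 160], [0, 0, 0, 0, 0, 6, 160], [0, 0, 0, 0, 0, 6, 160], [0, 0, 0, 0, 0, 2, 160], [0, 0, 0, 0, 0, 0, 160]]
  ]
}}

```text
t: 8.1
ee_pos: [454.6, -47.3, 40.9]
eef_rot: [0.765, 0.644, -0.0, -0.0]
contact_force: [-0.3, 0.2, -1.4]
opening: 42.1
```

```bash
python3 - <<'E'
from cell import r, snapshot
import pickle; from h import *
s=snapshot("wrist"); o=r.observe(); pickle.dump((s,o),open("s4.pkl","wb"))
print(o["ee_pos"],o["contact_force"],o["wrist_torque"])
crop(s,190,60,370,345,2,"pics/w4.png")
E
```

```text
[454.7804529  -47.33642371  41.1194676 ] [-0.50267639  0.3815511  -0.95400907] [-0.03270296 -0.02033534  0.05168108]
```

View pics/w4.png

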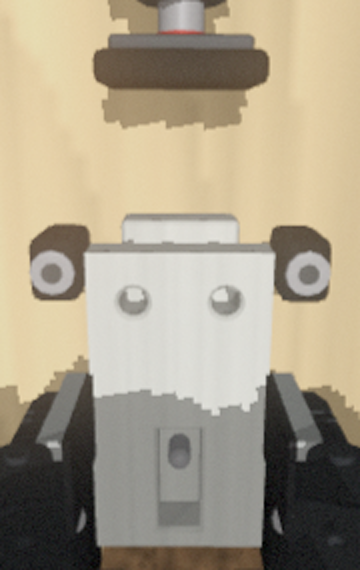

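```bash
python3 - <<'E'
import pickle; from h import *
s,o=pickle.load(open("s4.pkl","rb"))
th=np.radians(-100.06); ex=np.array([np.cos(th),np.sin(th)]); ey=np.array([-ex[1],ex[0]]); J=np.array([468,39.3])
def jig(p): d=p[:2]-J; return np.array([d@ex,d@ey]).round(1)
P=lambda x,y,z: jig(onz(s,190+x/2,60+y/2,z))
print("slot start",P(180,428,40.2),"end",P(180,525,40.2),"pin top@440",P(180,441,36.5),P(180,450,36.5),P(180,433,36.5),P(180,468,36.5))
print("rear",P(180,251,40.2),"front",P(180,547,40.2),"bar start",P(180,215,26),"pegs",P(53,273,36),P(308,273,36))
print("padface",P(180,85,47),P(180,85,35))
crop(s,255,260,305,335,10,"pics/c4.png")
E
```

```text
slot start [91.9  2.7] end [120.5   2.8] pin top@440 [97.7  2.8] [100.4   2.8] [95.4  2.7] [105.7   2.8]
rear [46.6  2.6] front [127.4   2.9] bar start [40.4  2.6] pegs [ 53.  -27.9] [52.8 33.3]
padface [10.8  2.4] [10.1  2.5]
```

View pics/c4.png

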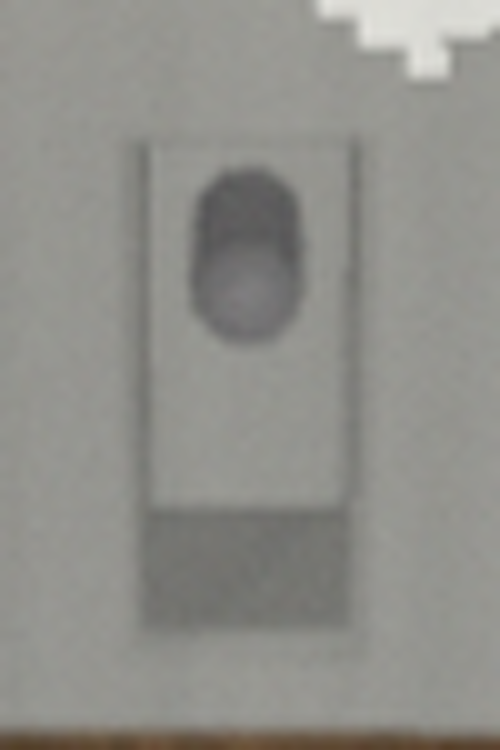

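>>> {"name": "play_rows", "arguments": {
  "series": [
    [[0, 0, 0, 3, 0, 0, 160], [0, 0, 0, 0, 0, 1.5, 160], [0, 0, 0, 0, 0, 1, 160], [0, 0, 0, 0, 0, 0, 160]]
  ]
}}

```text
t: 8.55
ee_pos: [455.6, -44.3, 39.0]
eef_rot: [0.765, 0.644, 0.0, 0.0]
contact_force: [-0.0, 2.5, 4.9]
opening: 42.5
```

>>> {"name": "play_rows", "arguments": {
  "series": [
    [[0, 0, 0, 0, 0, 0, 130], [0, 0, 0, 0, 0, 0, 110], [0, 0, 0, 0, 0, 0, 80], [0, 0, 0, 0, 0, 0, 40], [0, 0, 0, 0, 0, 0, 0]]
  ]
}}

```text
t: 9.05
ee_pos: [455.5, -44.5, 38.8]
eef_rot: [0.765, 0.643, -0.0, 0.0]
contact_force: [-0.6, 0.1, 0.2]
opening: 83.7
```

>>> {"name": "play_rows", "arguments": {
  "series": [
    [[0, 0, 0, 0, 0, 0, 0], [0, 0, 0, 0, 0, -5, 0], [0, 0, 0, 0, 0, -15, 0], [0, 0, 0, 0, 0, -30, 0], [0, 0, 0, 0, 0, -35, 0]]
  ]
}}

```text
t: 9.55
ee_pos: [454.6, -44.3, 124.4]
eef_rot: [0.765, 0.643, -0.001, -0.001]
contact_force: [0.8, -1.0, -0.1]
opening: 85.6
```

```bash
python3 - <<'E'
from cell import r, snapshot
import pickle; from h import *
s=snapshot("wrist"); o=r.observe(); pickle.dump((s,o),open("s5.pkl","wb"))
print(o["ee_pos"],o["contact_force"],o["opening"])
cv2.imwrite("pics/w5.png",s["frame"][:,:,::-1])
E
```

```text
[457.09091906 -44.65034981 129.26968046] [ 5.08593138 -0.43838979  6.33872483] 85.42609913869953
```

View pics/w5.png

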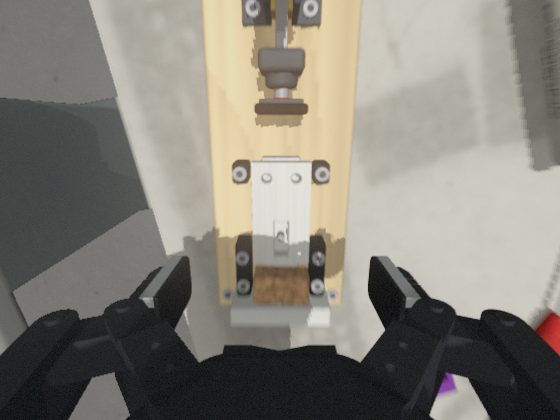

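The bracket lies between the rails with the pin head showing in its slot at (281,237) px. The cork is at (281,285) and the jaw pad at (281,107). Next I check flatness and locate the grip and trigger.

```bash
python3 - <<'E'
from cell import r, snapshot
import pickle; from h import *
s,o=pickle.load(open("s5.pkl","rb")); o=r.observe(); print(o["ee_pos"],o["contact_force"],o["t"])
th=np.radians(-100.06); ex=np.array([np.cos(th),np.sin(th)]); ey=np.array([-ex[1],ex[0]]); J=np.array([468,39.3])
def jig(p): d=p[:2]-J; return np.array([d@ex,d@ey,p[2]]).round(1)
for u,v in((260,195),(302,195),(260,225),(302,225),(262,255),(300,255)): print(u,v,jig(np.median([dep(s,u+i,v+j) for i in(-2,0,2) for j in(-2,0,2)],0)))
print("rear",jig(onz(s,281,161,38)),"front",jig(onz(s,281,265,38)),"pin",jig(onz(s,281,236,36.5)),"cork",jig(onz(s,281,267,48)),"padface",jig(onz(s,281,114,47)),"rail screws",[jig(onz(s,u,v,36)) for u,v in((240,174),(322,174),(243,258),(319,258))])
E
```

```text
[457.09091906 -44.65034981 129.26968046] [ 5.08593138 -0.43838979  6.33872483] 9.6
260 195 [ 68.9 -13.   38.3]
302 195 [69.  18.8 38.1]
260 225 [ 93.1 -13.4  38.3]
302 225 [92.9 19.3 38.2]
262 255 [118.9 -12.1  37.9]
300 255 [118.3  18.3  38.1]
rear [43.4  2.8 38. ] front [127.6   3.1  38. ] pin [103.    3.   36.5] cork [124.2   3.1  48. ] padface [10.5  2.6 47. ] rail screws [array([ 53.4, -28. ,  36. ]), array([53.2, 33.6, 36. ]), array([122.4, -27.9,  36. ]), array([122.2,  34. ,  36. ])]
```

>>> {"name": "play_rows", "arguments": {
  "series": [
    [[0, 0, -8.17, 0, 0, -40, 0], [0, 0, -8.17, 0, 0, -40, 0], [0, 0, -8.17, 0, 0, -40, 0], [0, 0, -8.17, 0, 0, -25, 0], [0, 0, -8.17, 0, 0, 0, 0]]
  ]
}}

```text
t: 10.1
ee_pos: [457.1, -44.7, 272.7]
eef_rot: [0.49, 0.872, 0.001, 0.003]
contact_force: [-0.3, -0.3, -1.1]
opening: 85.2
```

>>> {"name": "play_rows", "arguments": {
  "series": [
    [[0, 0, -8.17, 0, 0, 0, 0], [0, 0, -8.17, 0, 0, 0, 0], [0, 0, -8.17, 0, 0, 0, 0], [0, 0, -8.17, 0, 0, 0, 0], [0, 0, -8.17, 0, 0, 0, 0]]
  ]
}}

```text
t: 10.6
ee_pos: [455.2, -44.4, 269.1]
eef_rot: [0.155, 0.988, -0.0, 0.0]
contact_force: [0.5, 0.1, -0.9]
opening: 85.7
```

>>> {"name": "play_rows", "arguments": {
  "series": [
    [[0, 0, -8.17, 0, 0, 0, 0], [0, 0, 0, 0, 40, 0, 0], [0, 0, 0, 0, 45, 0, 0], [0, 0, 0, 0, 45, 0, 0], [0, 0, 0, 0, 45, 0, 0]]
  ]
}}

```text
t: 11.1
ee_pos: [485.8, 129.5, 269.2]
eef_rot: [0.088, 0.996, 0.0, 0.0]
contact_force: [0.8, -1.2, 0.1]
opening: 85.6
```

>>> {"name": "play_rows", "arguments": {
  "series": [
    [[0, 0, 0, 0, 0, 0, 0], [0, 0, 0, 0, 0, 0, 0]]
  ]
}}

```text
t: 11.3
ee_pos: [485.6, 128.8, 268.9]
eef_rot: [0.086, 0.996, -0.0, -0.0]
contact_force: [-0.1, -1.1, -0.2]
opening: 85.5
```

```bash
python3 - <<'E'
from cell import r, snapshot
import pickle; from h import *
s=snapshot("wrist"); t=snapshot("side"); o=r.observe(); pickle.dump((s,o,t),open("s6.pkl","wb"))
print(o["ee_pos"],o["eef_rot"],o["contact_force"],o["opening"],s["extrinsics"].round(3).tolist())
cv2.imwrite("pics/w6.png",s["frame"][:,:,::-1])
E
```

```text
[485.55971475 127.27243864 268.8637707 ] [ 8.74382715e-02  9.96169914e-01 -1.72389686e-04 -1.48655797e-04] [ 0.52536501 -0.62072386 -0.0466367 ] 85.23995560832466 [[0.172, 0.947, 0.272, 416.736], [0.985, -0.165, -0.047, 140.15], [0.0, 0.276, -0.961, 403.755], [0.0, 0.0, 0.0, 1.0]]
```

View pics/w6.png

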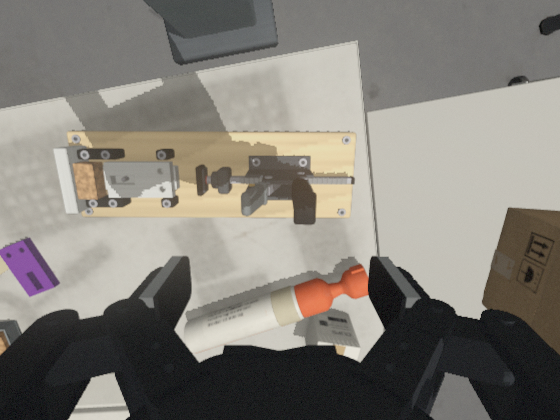

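```bash
python3 - <<'E'
import pickle; from h import *
s,o,t=pickle.load(open("s6.pkl","rb"))
crop(s,190,140,370,230,4,"pics/c6.png")
crop(t,270,220,360,360,5,"pics/c6s.png")
D=s["depth"]; f=K(s)
v,u=np.mgrid[140:235,190:370]; z=D[140:235,190:370]
C=np.stack([(u-s["cx"])/f*z,(v-s["cy"])/f*z,z],-1)@s["extrinsics"][:3,:3].T+s["extrinsics"][:3,3]
q=o["eef_rot"]; 
ty=np.array([2*q[0]*q[1],q[1]**2-q[0]**2]); tx=np.array([q[0]**2-q[1]**2,2*q[0]*q[1]])
d=C[...,:2]-o["ee_pos"][:2]; X=d@tx; Y=d@ty; Z=C[...,2]
for n,lo,hi in(("top158+",157,170),("150-157",148,157),("125-148",120,148)):
    m=(Z>lo)&(Z<hi); print(n,m.sum(),"X",np.percentile(X[m],[1,50,99]).round(1),"Y",np.percentile(Y[m],[1,50,99]).round(1))
m=(Z>157); print("cap X",X[m].min(),X[m].max(),"Y",Y[m].min(),Y[m].max())
m=(Z>100)&(Z<157)&(Y<15); print("trig X",np.percentile(X[m],[1,99]),"Y",np.percentile(Y[m],[1,99]),Z[m].max())
E
```

```text
top158+ 729 X [-14.1   0.3  13.3] Y [13.3 22.3 31.8]
150-157 261 X [-10.6   0.6  12.1] Y [-32.6 -27.2  24.3]
125-148 388 X [-10.1   7.1  12.1] Y [-27.4 -18.2  31.3]
cap X -14.582001449776193 70.01472510897031 Y 0.6913972527954833 32.07969551391035
trig X [-11.04080923  10.63488243] Y [-32.45180603  14.54539386] 153.75757051349677
```

View pics/c6.png

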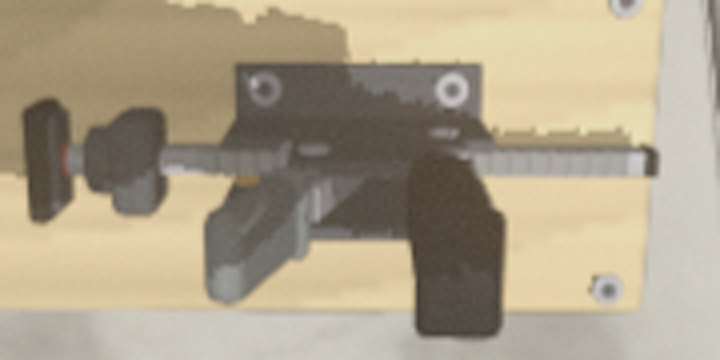

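View pics/c6s.png

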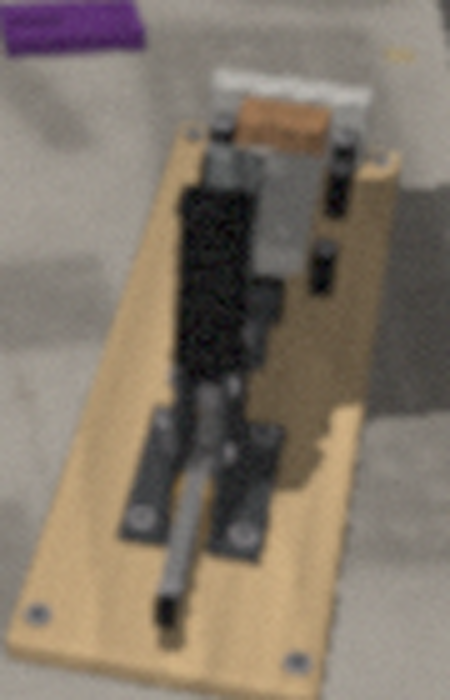

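>>> {"name": "play_rows", "arguments": {
  "series": [
    [[0, 0, 0, 0, 0, 40, 0], [0, 0, 0, 0, 0, 40, 0], [0, 0, 0, 0, 0, 35, 0], [0, 0, 0, 0, 0, 24, 0], [0, 0, 0, 0, 0, 10, 0]]
  ],
  "newtons": 40
}}

```text
t: 11.9
ee_pos: [484.7, 126.4, 118.0]
eef_rot: [0.088, 0.996, -0.0, -0.001]
contact_force: [0.1, -0.8, 0.7]
opening: 85.7
```

>>> {"name": "play_rows", "arguments": {
  "series": [
    [[0, 0, 0, 0, 0, 0, 20], [0, 0, 0, 0, 0, 0, 40], [0, 0, 0, 0, 0, 0, 50]]
  ]
}}

```text
t: 12.2
ee_pos: [486.8, 127.8, 121.1]
eef_rot: [0.088, 0.996, 0.0, 0.001]
contact_force: [0.3, -1.6, 0.3]
opening: 68.8
```

```bash
cat > look.py <<'E'
import sys
from cell import r, snapshot
import pickle; from h import *
n=sys.argv[1]
s=snapshot("wrist"); o=r.observe(); pickle.dump((s,o),open(f"s{n}.pkl","wb"))
print(o["t"],o["ee_pos"].round(1),o["contact_force"].round(1),o["wrist_torque"].round(2),o["opening"])
cv2.imwrite(f"pics/w{n}.png",s["frame"][:,:,::-1])
E
python3 look.py 7
```

```text
12.25 [486.7 127.8 121.1] [ 0.6 -0.9 -0. ] [-0.35 -0.04  0.02] 68.81914141895669
```

View pics/w7.png

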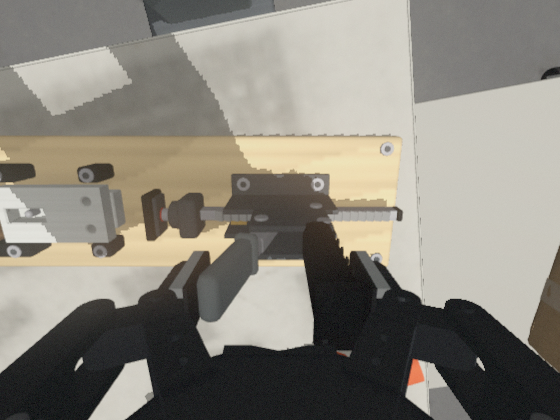

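>>> {"name": "play_rows", "arguments": {
  "series": [
    [[0, 0, 0, 0, 0, 0, 60], [0, 0, 0, 0, 0, 0, 66], [0, 0, 0, 0, 0, 0, 70], [0, 0, 0, 0, 0, 0, 70]]
  ],
  "newtons": 40
}}

```text
t: 12.65
ee_pos: [486.0, 127.9, 119.9]
eef_rot: [0.087, 0.996, 0.0, 0.0]
contact_force: [-0.1, -2.5, 1.3]
opening: 62.1
```

>>> {"name": "play_rows", "arguments": {
  "series": [
    [[0, 0, 0, 0, 0, 0, 76], [0, 0, 0, 0, 0, 0, 76], [0, 0, 0, 0, 0, 0, 76]]
  ]
}}

```text
t: 12.95
ee_pos: [486.3, 128.5, 120.0]
eef_rot: [0.087, 0.996, 0.0, 0.0]
contact_force: [-0.3, 6.3, 5.9]
opening: 60.1
```

>>> {"name": "play_rows", "arguments": {
  "series": [
    [[0, 0, 0, 0, 2.5, 0, 91], [0, 0, 0, 0, 2.5, 0, 106], [0, 0, 0, 0, 2.5, 0, 121], [0, 0, 0, 0, 0, 0, 121]]
  ]
}}

```text
t: 13.35
ee_pos: [487.9, 136.1, 120.2]
eef_rot: [0.087, 0.996, 0.0, 0.001]
contact_force: [0.2, 6.7, 6.0]
opening: 44.9
```

>>> {"name": "play_rows", "arguments": {
  "series": [
    [[0, 0, 0, 0, 2.5, 0, 136], [0, 0, 0, 0, 2.5, 0, 151], [0, 0, 0, 0, 0.5, 0, 154], [0, 0, 0, 0, 0, 0, 154]]
  ]
}}

```text
t: 13.75
ee_pos: [488.7, 139.9, 120.6]
eef_rot: [0.087, 0.996, -0.001, 0.001]
contact_force: [-1.7, -13.1, 20.8]
opening: 36.4
```

```bash
python3 look.py 8
```

```text
13.8 [488.7 139.9 120.6] [ -0.1 -13.1  21.2] [-3.71  0.29 -0.11] 36.669464917034624
```

View pics/w8.png

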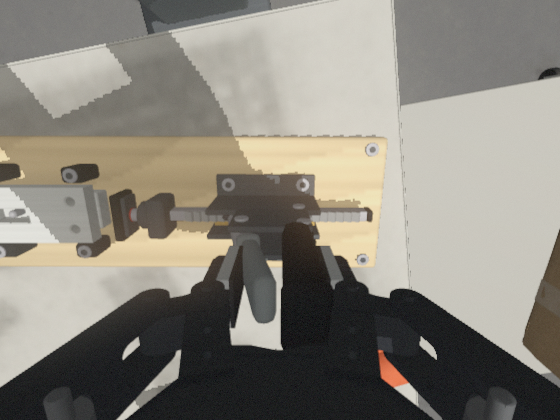

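>>> {"name": "play_rows", "arguments": {
  "series": [
    [[0, 0, 0, 0, -2.5, 0, 136], [0, 0, 0, 0, -2.5, 0, 118], [0, 0, 0, 0, -2.5, 0, 100], [0, 0, 0, 0, -2.5, 0, 80], [0, 0, 0, 0, -3, 0, 60]]
  ]
}}

```text
t: 14.3
ee_pos: [485.6, 127.6, 119.6]
eef_rot: [0.087, 0.996, -0.0, -0.0]
contact_force: [-0.3, -2.0, -1.6]
opening: 64.6
```

>>> {"name": "play_rows", "arguments": {
  "series": [
    [[0, 0, 0, 0, 0, 0, 56], [0, 0, 0, 0, 0, 0, 56]]
  ]
}}

```text
t: 14.5
ee_pos: [485.7, 127.7, 119.7]
eef_rot: [0.088, 0.996, -0.0, -0.0]
contact_force: [-1.8, -2.0, -1.5]
opening: 66.8
```

```bash
python3 look.py 9
```

```text
14.55 [485.7 127.8 119.7] [-1.8 -1.3 -0.2] [-0.18  0.19 -0.04] 66.6040700780454
```

View pics/w9.png

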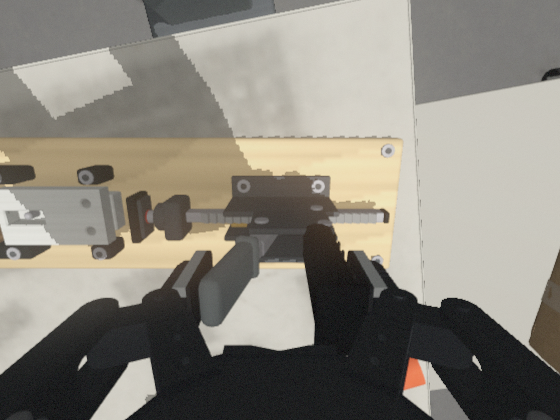

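```bash
cat > gap.py <<'E'
import sys,pickle; from h import *
s,o=pickle.load(open(f"s{sys.argv[1]}.pkl","rb"))
th=np.radians(-100.06); ex=np.array([np.cos(th),np.sin(th)]); ey=np.array([-ex[1],ex[0]]); J=np.array([468,39.3])
def jig(p): d=p[:2]-J; return np.array([d@ex,d@ey,p[2]]).round(1)
for a in sys.argv[2:]:
    n,u,v,z=a.split(","); print(n,jig(onz(s,float(u),float(v),float(z))),jig(dep(s,float(u),float(v))))
x0,y0=(int(s["frame"].shape[1]*0),160)
crop(s,0,160,240,280,3.3,f"pics/g{sys.argv[1]}.png")
E
python3 gap.py 7 pad,146,200,47 rear,115,215,38 bar,122,215,26 ; python3 gap.py 9 pad,130,205,47 rear,115,215,38 bar,122,215,26
```

```text
pad [  5.9 -11.8  47. ] [  5.7 -12.   47.5]
rear [35.1  2.3 38. ] [42.5  6.5 25.1]
bar [36.4  6.2 26. ] [41.4  9.1 16.9]
pad [17.6 -9.7 47. ] [ 17.  -10.   48.2]
rear [34.7  0.7 38. ] [42.1  4.8 25.1]
bar [36.   4.5 26. ] [41.6  7.7 15.7]
```

View pics/g9.png

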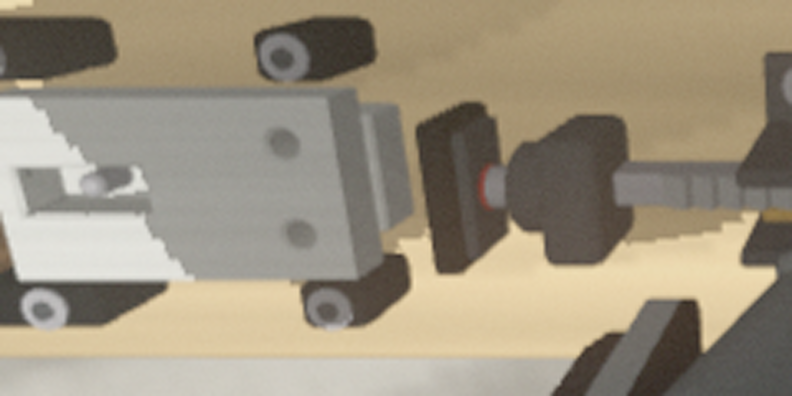

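```bash
python3 gap.py 9 padtop,127,198,47 padbot_near,132,241,47 rear,100,187,38 rear,107,242,38 pin,29,215,36.5 slotend,45,222,38
```

```text
padtop [ 19.  -14.9  47. ] [ 19.3 -14.7  46.5]
padbot_near [19.9 18.1 47. ] [20.4 18.5 46.2]
rear [ 42.5 -21.   38. ] [ 47.8 -19.   29.2]
rear [44.2 22.7 38. ] [44.3 22.7 37.9]
pin [101.1   1.1  36.5] [102.    1.5  35.5]
slotend [88.8  6.3 38. ] [94.3  8.5 31.4]
```

>>> {"name": "play_rows", "arguments": {
  "series": [
    [[0, 0, 0, 0, 0, 0, 76], [0, 0, 0, 0, 2.5, 0, 91], [0, 0, 0, 0, 2.5, 0, 106], [0, 0, 0, 0, 2.5, 0, 121], [0, 0, 0, 0, 2.5, 0, 136]]
  ]
}}

```text
t: 15.05
ee_pos: [488.7, 138.8, 120.6]
eef_rot: [0.087, 0.996, 0.001, 0.001]
contact_force: [1.5, -8.5, 8.1]
opening: 40.0
```

>>> {"name": "play_rows", "arguments": {
  "series": [
    [[0, 0, 0, 0, 2.5, 0, 150], [0, 0, 0, 0, 0, 0, 150], [0, 0, 0, 0, 0, 0, 150]]
  ]
}}

```text
t: 15.35
ee_pos: [489.0, 139.9, 120.8]
eef_rot: [0.087, 0.996, -0.0, 0.001]
contact_force: [-1.0, -8.9, 20.6]
opening: 36.5
```

>>> {"name": "play_rows", "arguments": {
  "series": [
    [[0, 0, 0, 0, -2.5, 0, 136], [0, 0, 0, 0, -2.5, 0, 118], [0, 0, 0, 0, -2.5, 0, 100], [0, 0, 0, 0, -2.5, 0, 80], [0, 0, 0, 0, -2.5, 0, 60]]
  ]
}}

```text
t: 15.85
ee_pos: [485.7, 127.6, 119.7]
eef_rot: [0.087, 0.996, -0.0, -0.0]
contact_force: [-1.1, -1.3, -1.5]
opening: 65.5
```

>>> {"name": "play_rows", "arguments": {
  "series": [
    [[0, 0, 0, 0, 0, 0, 56], [0, 0, 0, 0, 0, 0, 56]]
  ]
}}

```text
t: 16.05
ee_pos: [485.8, 127.7, 119.7]
eef_rot: [0.088, 0.996, -0.0, -0.0]
contact_force: [-1.6, -1.8, -0.6]
opening: 66.8
```

```bash
python3 look.py 10; python3 gap.py 10
```

```text
16.1 [485.8 127.8 119.7] [-1.2 -1.7 -0.5] [-0.24  0.18 -0.03] 67.0642227666151
```

View pics/g10.png

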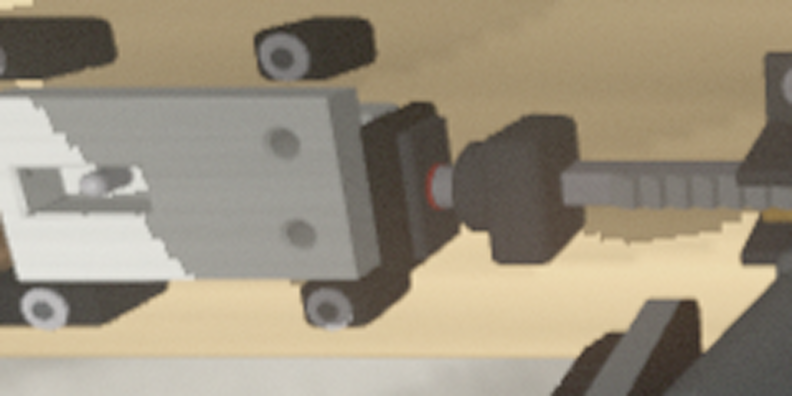

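>>> {"name": "play_rows", "arguments": {
  "series": [
    [[0, 0, 0, 0, 0, 0, 76], [0, 0, 0, 0, 2.5, 0, 91], [0, 0, 0, 0, 2.5, 0, 106], [0, 0, 0, 0, 2.5, 0, 121], [0, 0, 0, 0, 2.5, 0, 136]]
  ]
}}

```text
t: 16.6
ee_pos: [488.7, 138.8, 120.6]
eef_rot: [0.087, 0.996, 0.001, 0.001]
contact_force: [0.8, -8.4, 7.2]
opening: 40.1
```

>>> {"name": "play_rows", "arguments": {
  "series": [
    [[0, 0, 0, 0, 2.5, 0, 150], [0, 0, 0, 0, 0, 0, 150], [0, 0, 0, 0, 0, 0, 150]]
  ]
}}

```text
t: 16.9
ee_pos: [488.9, 139.9, 120.8]
eef_rot: [0.087, 0.996, -0.0, 0.001]
contact_force: [-2.0, -8.9, 19.8]
opening: 36.5
```

>>> {"name": "play_rows", "arguments": {
  "series": [
    [[0, 0, 0, 0, -2.5, 0, 136], [0, 0, 0, 0, -2.5, 0, 118], [0, 0, 0, 0, -2.5, 0, 100], [0, 0, 0, 0, -2.5, 0, 80], [0, 0, 0, 0, -2.5, 0, 60]]
  ]
}}

```text
t: 17.4
ee_pos: [485.7, 127.6, 119.7]
eef_rot: [0.087, 0.996, -0.0, -0.0]
contact_force: [-0.7, -2.8, -1.1]
opening: 65.2
```

>>> {"name": "play_rows", "arguments": {
  "series": [
    [[0, 0, 0, 0, 0, 0, 56], [0, 0, 0, 0, 0, 0, 56]]
  ]
}}

```text
t: 17.6
ee_pos: [485.7, 127.7, 119.7]
eef_rot: [0.088, 0.996, -0.0, -0.0]
contact_force: [-1.7, -1.8, -0.4]
opening: 66.9
```

```bash
python3 look.py 11; python3 gap.py 11
```

```text
17.65 [485.8 127.8 119.7] [-1.4 -1.9 -0.9] [-0.28  0.18  0.02] 66.45160560659346
```

View pics/g11.png

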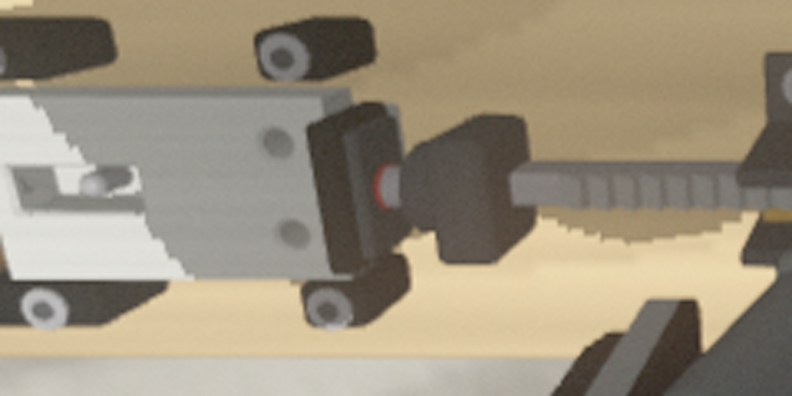

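>>> {"name": "play_rows", "arguments": {
  "series": [
    [[0, 0, 0, 0, 0, 0, 76], [0, 0, 0, 0, 2.5, 0, 91], [0, 0, 0, 0, 2.5, 0, 106], [0, 0, 0, 0, 2.5, 0, 121], [0, 0, 0, 0, 0, 0, 121]]
  ]
}}

```text
t: 18.15
ee_pos: [488.2, 136.1, 120.4]
eef_rot: [0.087, 0.996, 0.0, 0.001]
contact_force: [-0.4, 4.4, 5.7]
opening: 45.3
```

```bash
python3 look.py 12; python3 gap.py 12
```

```text
18.2 [488.1 136.  120.4] [-0.   5.4  6.6] [ 0.19  0.03 -0.01] 44.93932377742016
```

View pics/g12.png

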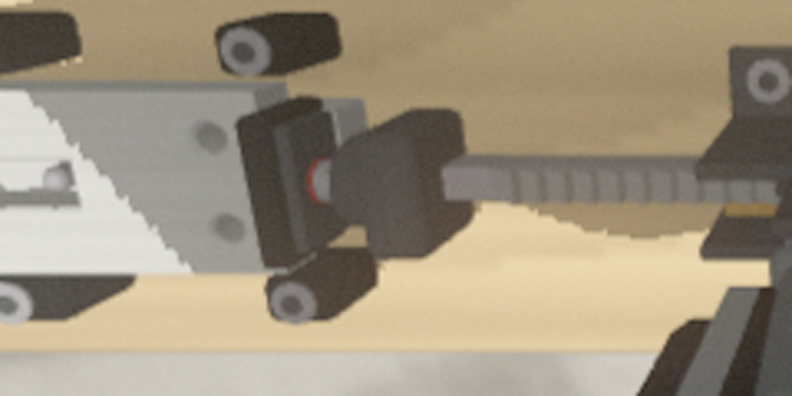

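>>> {"name": "play_rows", "arguments": {
  "series": [
    [[0, 0, 0, 0, 2.3, 0, 135], [0, 0, 0, 0, 0, 0, 135], [0, 0, 0, 0, 0, 0, 135]]
  ]
}}

```text
t: 18.5
ee_pos: [488.6, 138.2, 120.5]
eef_rot: [0.087, 0.996, 0.0, 0.001]
contact_force: [-0.8, 3.7, 9.4]
opening: 40.4
```

```bash
python3 look.py 13; python3 gap.py 13
```

```text
18.55 [488.6 138.2 120.5] [-0.4  4.4  9.1] [0.02 0.12 0.03] 40.170837296539425
```

View pics/g13.png

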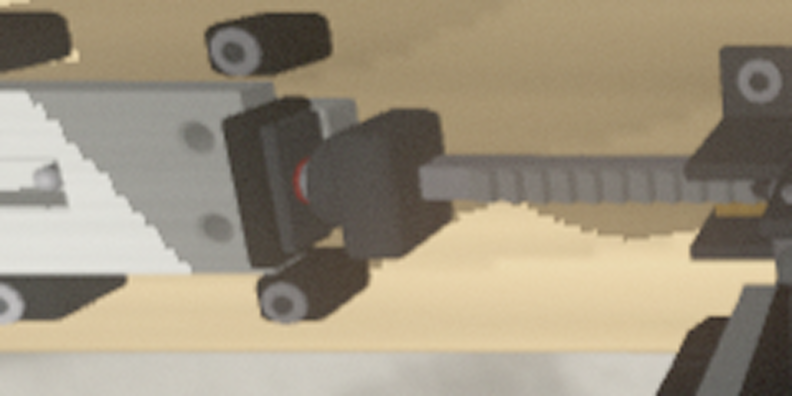

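>>> {"name": "play_rows", "arguments": {
  "series": [
    [[0, 0, 0, 0, 0.8, 0, 140], [0, 0, 0, 0, 0.7, 0, 144], [0, 0, 0, 0, 0, 0, 144], [0, 0, 0, 0, 0, 0, 144]]
  ]
}}

```text
t: 18.95
ee_pos: [488.8, 139.5, 120.6]
eef_rot: [0.087, 0.996, 0.0, 0.001]
contact_force: [-1.5, 1.1, 13.3]
opening: 37.4
```

```bash
python3 look.py 14; python3 - <<'E'
import pickle; from h import *
for i,(n,x) in enumerate((("11",0),("13",0),("14",0))):
    s,o=pickle.load(open(f"s{n}.pkl","rb"))
    x0={"11":90,"13":62,"14":58}[n]
    c=s["frame"][188:245,x0:x0+80,::-1]; c=cv2.resize(c,None,fx=3.3,fy=3.3,interpolation=cv2.INTER_CUBIC)
    im=c if i==0 else np.hstack([im,c])
cv2.imwrite("pics/cmp14.png",im)
E
python3 - <<'E'
import sys; sys.path.insert(0,'.')
from cell import snapshot
from h import *
s=snapshot("side"); crop(s,270,220,360,360,5,"pics/sd14.png")
E
```

```text
19.0 [488.8 139.5 120.6] [-1.5  1.6 13.9] [-0.76  0.31 -0.02] 37.22081921178179
```

View pics/cmp14.png

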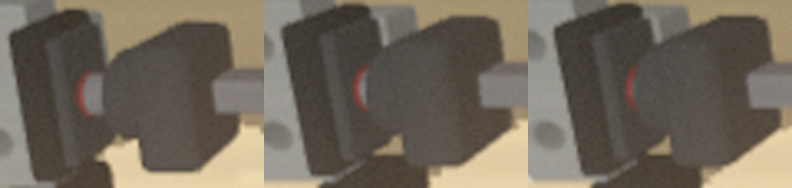

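View pics/w14.png

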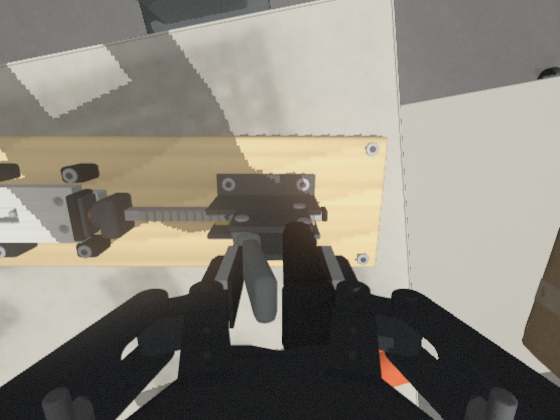

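>>> {"name": "play_rows", "arguments": {
  "series": [
    [[0, 0, 0, 0, 0, 0, 144], [0, 0, 0, 0, 0, 0, 144], [0, 0, 0, 0, 0, 0, 144], [0, 0, 0, 0, 0, 0, 144], [0, 0, 0, 0, 0, 0, 144]]
  ]
}}

```text
t: 19.55
ee_pos: [488.8, 139.5, 120.6]
eef_rot: [0.087, 0.996, 0.0, 0.001]
contact_force: [-0.8, 1.0, 14.5]
opening: 37.6
```

```bash
python3 look.py 15; python3 gap.py 15 br,50,200,38 br,70,230,38 br,20,230,38 cork,2,215,48; python3 - <<'E'
import pickle; from h import *
a=pickle.load(open("s14.pkl","rb"))[0]["frame"].astype(int); b=pickle.load(open("s15.pkl","rb"))[0]["frame"].astype(int)
print(np.abs(a-b)[160:280,0:240].mean())
d=pickle.load(open("s0.pkl","rb"))["top"]
from cell import snapshot
t=snapshot("top"); cv2.imwrite("pics/t15.png",t["frame"][:,:,::-1])
E
```

```text
19.6 [488.8 139.5 120.7] [-0.8  1.6 14.2] [-0.77  0.34 -0.03] 37.90868054371
br [69.8 -9.6 38. ] [69.1 -9.8 38.9]
br [59.5 14.3 38. ] [59.2 14.2 38.4]
br [98.  14.3 38. ] [98.  14.3 38. ]
cork [99. -1. 48.] [120.6   6.1  25.7]
1.456724537037037
```

View pics/g15.png

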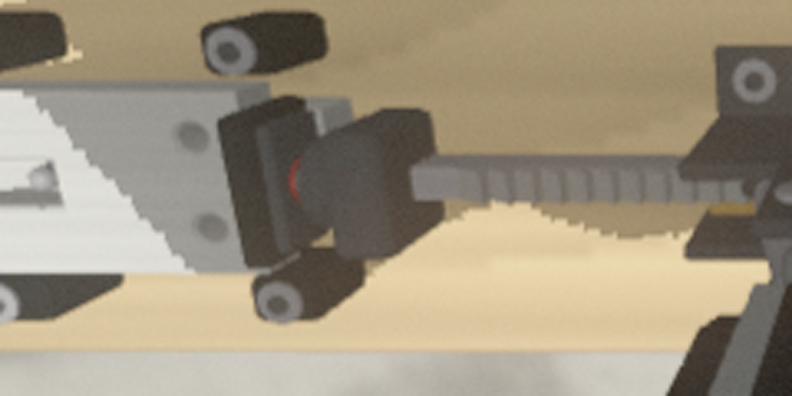

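View pics/t15.png

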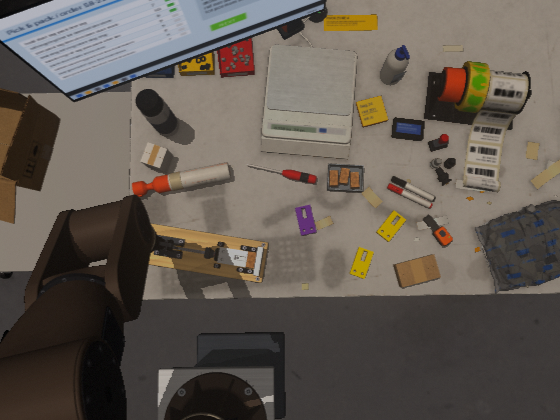

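The red ring is at the barrel (about (90,215) px in the wrist view), the bracket top reads 38–39 mm so it is flat, the bystanders have not moved, and the readings are steady. Handing in.

```bash
python3 - <<'E'
from cell import r
print(r.close_job()); o=r.observe(); print(o["t"],o["contact_force"],o["opening"])
E
```

```text
the job is handed in; nothing more can be done
None
the job is handed in; nothing more can be done
```

I handed in the job at about 19.6 s with the bracket clamped against the cork and the trigger still held squeezed. No verdict is reported, so the result below rests on my own last checks.

I picked the aluminium bracket, not the purple or yellow lookalikes. I turned it about 98°, lowered it over the pin and let go; it lay flat, top at about 38 mm, with the pin visible in the slot. I then pumped the trigger three full strokes and stopped the fourth just short of its end, without touching the bar or jaw.

**Last checks:**
- **Plunger:** the red ring is at the barrel, so about half in, roughly 5–6 mm. This is judged from the picture, not read from the joint.
- **Bracket:** still flat, with top readings of 38–38.9 mm, and pressed by the pad. I infer the push on the cork from the plunger being pressed in; the cork face was not clearly in view at the end.
- **Grip and trigger:** held at about 37.5 mm opening, steady for more than 0.5 s. The net force along the jaws was only about 1–1.6 N. That means the shoe and grip forces nearly balance, but I could not read each one separately.
- **Upward force:** about 14 N on the tool, not explained further; I took it as friction on the trigger and grip.
- **Bystanders:** the cartridge, screwdriver and carton look unmoved in the last top picture.

**Disagreement:** the top and wrist cameras placed the jig about 4–5 mm apart along its length and about 2.5 mm across. I followed the wrist view, which compares bracket and pin directly.

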